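Start up the welding bench: tap the push stations in order

TASK

Switch the welding bench on in the safe order: with the fingertips, lightly tap the cap of the blue push station (fume extractor) right down so that it stays down, then the green one (shielding gas), then the yellow one (welding current). Only touch the caps: do not pick up, tip or push the stations about, and do not touch the red emergency-stop station. Leave everything else on the bench where it is.

Things in the scene. Friction and masses are not known exactly. Their poses are not given: they have to be found in the camera images.
- blue_station: Loose wireless push station (fume extractor): grey square box 70 x 70 x 40 mm, about 0.6 kg, standing on the bench, with a black collar (52 mm diameter, top 45 mm above the bench) and one round blue cap on top, in the middle. Origin: centre of its underside; z up, x and y along its sides. It is not fixed down.
- blue_top (a point): Centre of the top face of the blue cap, a flat-topped disc 40 mm in diameter. 64 mm above the bench with the cap fully up, 54 mm when latched fully down and let go; moves with the cap. z up. The cap sits on a springy mount that gives 0.4 mm per N (8 mm at most) and springs back, so under the finger it sinks 1 to 2 mm more than it latches, and fully down it still yields softly.
- blue_button (a joint): How far the blue cap is latched down, in m: 0 up, 0.010 fully down. Starts 0 to 0.0015. It slides down against a steady 3 N or so with no spring and stays where it is left; the station counts as switched on from 0.005 down.
- green_station: Loose wireless push station (shielding gas): grey square box 70 x 70 x 40 mm, about 0.6 kg, standing on the bench, with a black collar (52 mm diameter, top 45 mm above the bench) and one round green cap on top, in the middle. Origin: centre of its underside; z up, x and y along its sides. It is not fixed down.
- green_top (a point): Centre of the top face of the green cap, a flat-topped disc 40 mm in diameter. 64 mm above the bench with the cap fully up, 54 mm when latched fully down and let go; moves with the cap. z up. The cap sits on a springy mount that gives 0.4 mm per N (8 mm at most) and springs back, so under the finger it sinks 1 to 2 mm more than it latches, and fully down it still yields softly.
- green_button (a joint): How far the green cap is latched down, in m: 0 up, 0.010 fully down. Starts 0 to 0.0015. It slides down against a steady 3 N or so with no spring and stays where it is left; the station counts as switched on from 0.005 down.
- yellow_station: Loose wireless push station (welding current): grey square box 70 x 70 x 40 mm, about 0.6 kg, standing on the bench, with a black collar (52 mm diameter, top 45 mm above the bench) and one round yellow cap on top, in the middle. Origin: centre of its underside; z up, x and y along its sides. It is not fixed down.
- yellow_top (a point): Centre of the top face of the yellow cap, a flat-topped disc 40 mm in diameter. 64 mm above the bench with the cap fully up, 54 mm when latched fully down and let go; moves with the cap. z up. The cap sits on a springy mount that gives 0.4 mm per N (8 mm at most) and springs back, so under the finger it sinks 1 to 2 mm more than it latches, and fully down it still yields softly.
- yellow_button (a joint): How far the yellow cap is latched down, in m: 0 up, 0.010 fully down. Starts 0 to 0.0015. It slides down against a steady 3 N or so with no spring and stays where it is left; the station counts as switched on from 0.005 down.
- red_station: Loose wireless push station (emergency stop; not to be pressed): grey square box 70 x 70 x 40 mm, about 0.6 kg, standing on the bench, with a black collar (52 mm diameter, top 45 mm above the bench) and one round red cap on top, in the middle. Origin: centre of its underside; z up, x and y along its sides. It is not fixed down.
- red_top (a point): Centre of the top face of the red cap, a flat-topped disc 40 mm in diameter. 64 mm above the bench with the cap fully up, 54 mm when latched fully down and let go; moves with the cap. z up. The cap sits on a springy mount that gives 0.4 mm per N (8 mm at most) and springs back, so under the finger it sinks 1 to 2 mm more than it latches, and fully down it still yields softly.
- red_button (a joint): How far the red cap is latched down, in m: 0 up, 0.010 fully down. Starts 0 to 0.0015. It slides down against a steady 3 N or so with no spring and stays where it is left; even the lightest press on it counts as a fault.
- tube_corner: Bystander: L-shaped corner of 25 mm square steel tube, legs 120 mm (along its x, at y = -40 mm) and 120 mm (along its y, at x = -47.5 mm), 25 mm high, lying flat. Origin: on its underside, in the middle of the square the legs span.
- file: Bystander: flat file 290 mm long along its x, wooden handle (26 mm thick) to -x, blade 24 x 10 mm. Origin: on its underside, 130 mm from the handle's end.
- brush: Bystander: hand brush lying along its x, handle to -x, under 40 mm high. Origin: underside, near the middle.
- spray_can: Bystander: upright can, 56 mm diameter, 170 mm tall, red band. Origin: centre of its underside.
- magnet_square: Bystander: orange welding magnet, triangular, about 85 x 85 x 16 mm, lying flat. Origin: on its underside, near the middle.
- brass_bar: Bystander: flat brass bar 260 x 14 x 6 mm, along its x. Origin: centre of its underside.
Mind the look-alikes: they are no part of the job. Leave any brown or orange look-alike of the green_station alone.

How it is judged:
By the outcome, as a careful person would: the job done as asked, in the order asked, and still so for the second after the job is handed in, with the robot touching nothing.
It also fails if it takes over 48 s, if anything falls off the work surface, if the arm or the gripper's body presses on something with over 40 N, if the wrist force passes 120 N, or if a joint passes its speed limit or range.

ROBOT

A 6-joint arm with a two-finger parallel gripper is mounted at the origin on the work surface. World frame = base frame: x ahead of the robot, y to its left, z up, the work surface at z = 0. Lengths are in mm, angles in rad, forces in N, time in s.
With the tool pointing down it reaches from about 350 to 875 mm from the base axis. Payload 4.2 kg.
Tool frame: the origin (TCP) lies midway between the tips of the shut fingers; the grasp point (between the pads) lies 19 mm behind it (arm.tcp_to_grasp is the distance from the TCP to the grasp point, in mm); z points along the fingers, y is the line along which they close (so a half turn about z gives the same grasp; the last joint's range is limited). The gripper opens to 85 mm and grips with 20 to 120 N. Pads are 22 mm wide; open, the fingers measure 114 mm over their backs; the gripper's body (76 mm by 85 mm) begins 54 mm behind the grasp point. The pads swing forward as they close: fully open they stand 13 mm farther back than shut.
Start: joints at [-1.067, 0.385, 0.008, 0, -1.194, -0.259], TCP at [151.494, -606.341, 231.312] pointing down, gripper open.
Joint ranges: [-3.14, 3.14], [-1.21, 2.06], [-1.07, 1.41], [-3.16, 2.05], [-2.99, -0.16], [-3.1, 3.1]. Speed limits (rad/s): [2.79, 2.79, 3.14, 3.14, 3.14, 3.14].

INTERFACE

Orientations are given as a unit quaternion [x, y, z, w].
In Python, from bench import arm, get_image gives the robot as it stands.
- The arm moves only by the tool drive_tool, never from a script. Its argument "deltas" is a list of rows, each a list of 2 entries, a list of its own where there are three numbers: the shift along the tool's x, y, z in cm, then the turn, a rotation vector about the tool's x, y, z in degrees. In form: [[[x, y, z], [ax, ay, az]], ...]. A call has 1 to 12 rows; each row shifts and turns the commanded pose from where the row before left it, along the tool's axes as they then stand; what a row does not reach is not made up. A row lasts 1/10 s, in which the tool goes at most 50 mm and 8.59 degrees, less where a joint would pass 70% of its speed; a pose out of reach is approached as far as the arm can. A call with a gripper value outside its range is refused whole. "claw" is the finger opening in cm, from 0 to 8.54, set as the call begins (left out, the last holds). The fingers move at their own pace and stop on an object; the grip force is fixed at half the most. Time passes only in rows, so rows that do not move let the fingers close. It gives the time, the measured TCP pose, the force, the opening and the grip force at its end, in the units of the state.
- arm.read_state(): the state, without advancing time (a new reading comes with each control period).
- get_image(name): name is "scene" or "top" or "wrist"; returns a dict with "img" (384x512x3 uint8, red, green, blue), "fx", "fy", "cx", "cy" (pixels), "eye" and "orientation" of the camera in the world; the wrist camera has in their place "mount" (4x4, takes a point from camera to tool coordinates, whose origin is the TCP and whose axes are the flange's). Camera axes: x right, y down, z forward; pixel columns grow to the right and rows downward; lengths in mm; the calibration is good to about 2 mm. A picture is of the moment at which its call begins: read the wrist's pose just before it. There is no depth.
- arm.job_done(): hands the job in; it is judged then, once.
The state is a dict: "clock": time; "joints": joint angles; "joint_vel": joint speeds; "joint_efforts": joint torques, N m; "position": TCP position; "ee_rot": TCP orientation; "contact_force": force on the tool from outside, world axes, zero at the start; "wrist_torque": the same for the moment, N m; "gripper_width": finger opening in mm; "grasp_force": force on a finger pad.
Only numpy, scipy, OpenCV 4.12 (cv2) and the standard library are available. Lean on these libraries where they do the work, as an engineer would, in place of code of your own. Each camera call takes 0.05 s, during which the arm holds its last target. There are 200 camera calls.

## Working session

There is one attempt and no reset: what is moved stays moved. The work goes in short steps, Python scripts to look and compute and a tool call to move; the robot and the scene stay as the last step left them, time stands still between calls to the robot, and variables do not carry over. Pictures are saved under pics/ and viewed, at most 10 in all, crops included, and the job is handed in when it is done.

Besides the shell and the picture viewer there is one more tool, called after "Call:" as name([rows], argument=value, ...), one row to a line, values as JSON. drive_tool: Moves the arm, as the interface text tells. Its arguments: {"type":"object","properties":{"deltas":{"type":"array"},"claw":{"type":"number"}},"required":["deltas"]}

```bash
mkdir -p pics; ls
python3 - <<'E'
from bench import arm,get_image
import cv2,json
s=arm.read_state();print(s)
for n in("top","scene"):
    d=get_image(n);cv2.imwrite(f"pics/{n}0.png",d["img"][:,:,::-1])
    print(n,{k:v for k,v in d.items() if k!="img"})
E
```

```text
pics
{'clock': 0.0, 'joints': array([-1.06740884e+00,  3.85544602e-01,  6.60903790e-03, -4.84267740e-04,
       -1.19406276e+00, -2.58616903e-01]), 'joint_vel': array([-0.00166858,  0.00215203,  0.00010361,  0.00013596,  0.00113344,
        0.00034013]), 'joint_efforts': array([ 6.36497771e-04, -3.92287624e+01,  1.88400722e+01,  4.18620050e+00,
       -4.62281474e-03,  9.92254769e-06]), 'position': array([ 151.3291765 , -605.77512789,  230.22445903]), 'ee_rot': array([-1.21991267e-01,  9.92530537e-01,  1.10573340e-03, -2.00489555e-04]), 'contact_force': array([-0.39893437,  0.79931735, -0.082264  ]), 'wrist_torque': array([ 0.00281021, -0.01588524,  0.02567969]), 'grasp_force': 0.0, 'gripper_width': 85.31184426436478}
top {'fx': 368.30004438729384, 'fy': 368.30004438729384, 'cx': 248.4408099090798, 'cy': 191.2361544311328, 'eye': array([ 372.73746758,  -17.21579811, 1111.36750119]), 'orientation': array([-0.69549943,  0.71233991, -0.06068717,  0.07189902])}
scene {'fx': 368.10980196539737, 'fy': 368.10980196539737, 'cx': 255.09393591521422, 'cy': 197.3837998532151, 'eye': array([ 865.93982062, -574.29195087,  945.53385589]), 'orientation': array([ 0.92404292,  0.21114533, -0.07863001, -0.30883596])}
```

View pics/top0.png

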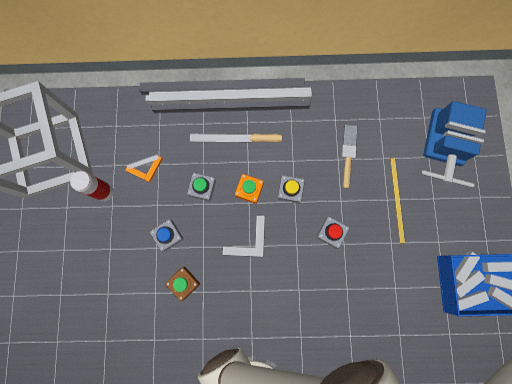

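View pics/scene0.png

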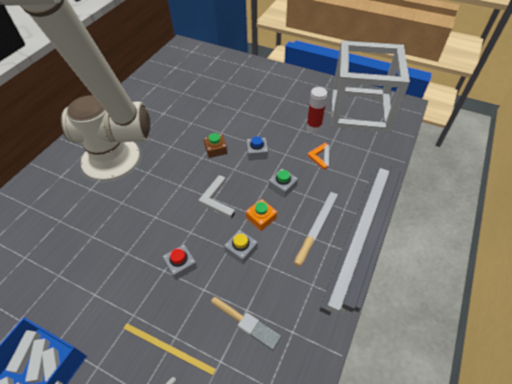

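The top view shows these stations:
- Blue at (165,235).
- Three green caps: grey box (201,185), orange box (249,187, a look-alike) and brown box (181,284, a look-alike).
- Yellow at (291,187) and red at (334,231).

In the scene view, the matching stations are blue (257,143), grey-box green (283,177), yellow (240,241) and red (178,257). I choose the grey-box green. Next I'll measure the caps and check that choice in a crop.

```bash
cat > h.py <<'E'
import numpy as np,cv2
from scipy.spatial.transform import Rotation as R
def ray(d,u,v):
    r=R.from_quat(d["orientation"]).apply([(u-d["cx"])/d["fx"],(v-d["cy"])/d["fy"],1]);return d["eye"],r
def atz(d,u,v,z):
    e,r=ray(d,u,v);return e+r*(z-e[2])/r[2]
def tri(a,b):
    A=np.zeros((3,3));y=np.zeros(3)
    for e,r in(a,b):
        r=r/np.linalg.norm(r);P=np.eye(3)-np.outer(r,r);A+=P;y+=P@e
    return np.linalg.solve(A,y)
HUE={"blue":(100,125),"green":(50,80),"yellow":(22,35),"red":(0,6)}
def blob(img,c,u,v,w=16):
    h=cv2.cvtColor(img,cv2.COLOR_RGB2HSV)[v-w:v+w,u-w:u+w]
    m=cv2.inRange(h,(HUE[c][0],140,50),(HUE[c][1],255,255))
    top=np.percentile(h[...,2][m>0],60)
    m2=m*(h[...,2]>0.85*top)   # lit top face only
    f=lambda m:(np.argwhere(m).mean(0)[::-1]+[u-w,v-w]).round(1)
    return f(m),f(m2),(m>0).sum(),(m2>0).sum()
E
python3 - <<'E'
from h import *
from bench import get_image
T,S=get_image("top"),get_image("scene")
for c,t,s in(("blue",(165,235),(257,143)),("green",(201,185),(283,177)),("yellow",(291,187),(240,241)),("red",(334,231),(178,257))):
    a,b=blob(T["img"],c,*t),blob(S["img"],c,*s)
    print(c,a,b,"\n  top@64",atz(T,*a[1],64).round(1),"scene@64",atz(S,*b[1],64).round(1),"tri",tri(ray(T,*a[1]),ray(S,*b[1])).round(1))
cs=[cv2.resize(T["img"][y-22:y+22,x-22:x+22],(260,260),interpolation=2) for x,y in((165,235),(201,185),(291,187))]
cs2=[cv2.resize(S["img"][y-22:y+22,x-22:x+22],(260,260),interpolation=2) for x,y in((257,143),(283,177),(240,241))]
cv2.imwrite("pics/c1.png",np.vstack([np.hstack(cs),np.hstack(cs2)])[:,:,::-1])
E
```

```text
blue (array([163.5, 234.3]), array([163.1, 234.2]), np.int64(166), np.int64(135)) (array([256.5, 141.9]), array([256.4, 139.9]), np.int64(107), np.int64(63)) 
  top@64 [453.8 242.7  64. ] scene@64 [457.1 243.2  64. ] tri [455.1 244.1  61.8]
green (array([199.7, 184.2]), array([199.3, 184. ]), np.int64(149), np.int64(121)) (array([283.1, 176.1]), array([283.2, 174.5]), np.int64(113), np.int64(75)) 
  top@64 [597.1 139.9  64. ] scene@64 [601.2 139.6  64. ] tri [599.1 141.4  60.3]
yellow (array([291.5, 186.7]), array([291.9, 186.5]), np.int64(159), np.int64(129)) (array([240.1, 240.9]), array([240. , 239.2]), np.int64(171), np.int64(117)) 
  top@64 [ 582.7 -128.9   64. ] scene@64 [ 586.9 -128.1   64. ] tri [ 584.7 -128.    61.3]
red (array([334.6, 231.2]), array([334.9, 231.1]), np.int64(168), np.int64(141)) (array([177.4, 255.8]), array([176.8, 254.5]), np.int64(184), np.int64(132)) 
  top@64 [ 451.1 -244.4   64. ] scene@64 [ 454.9 -244.    64. ] tri [ 452.4 -244.    61.3]
```

View pics/c1.png

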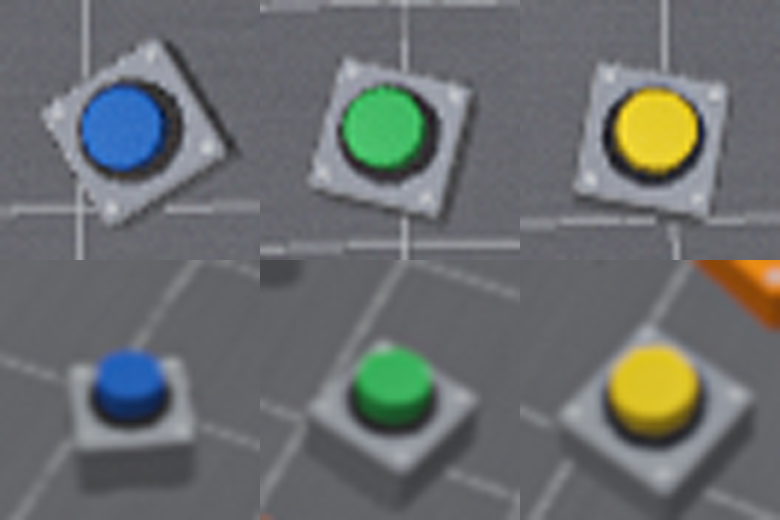

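The crop confirms that the blue, green and yellow caps I chose all sit on grey boxes. The two views agree to about 4 mm and the triangulated heights are 60–62 mm, against an expected 62–64. Targets in x, y:
- Blue: (455, 243)
- Green: (599, 140)
- Yellow: (585, -128)

I'll close the fingers and travel at z = 230.

Call:
drive_tool([
  [[-2.87, 1.91, 0], [0, 0, 0]],
  [[-2.87, 1.91, 0], [0, 0, 0]],
  [[-2.87, 1.91, 0], [0, 0, 0]],
  [[-2.87, 1.91, 0], [0, 0, 0]],
  [[-2.87, 1.91, 0], [0, 0, 0]],
  [[-2.87, 1.91, 0], [0, 0, 0]],
  [[-2.87, 1.91, 0], [0, 0, 0]],
  [[-2.87, 1.91, 0], [0, 0, 0]],
  [[-2.87, 1.91, 0], [0, 0, 0]],
  [[-2.87, 1.91, 0], [0, 0, 0]],
  [[-2.87, 1.91, 0], [0, 0, 0]],
  [[-2.87, 1.91, 0], [0, 0, 0]],
], claw=0)

```text
clock: 1.4
position: [430.8, -299.2, 231.3]
ee_rot: [-0.122, 0.993, 0.0, -0.0]
contact_force: [-0.3, -0.8, 0.1]
gripper_width: 0.2
grasp_force: 0.0
```

Call:
drive_tool([
  [[-1.29, 4.335, 0], [0, 0, 0]],
  [[-1.29, 4.335, 0], [0, 0, 0]],
  [[-1.29, 4.335, 0], [0, 0, 0]],
  [[-1.29, 4.335, 0], [0, 0, 0]],
  [[-1.29, 4.335, 0], [0, 0, 0]],
  [[-1.29, 4.335, 0], [0, 0, 0]],
  [[-1.29, 4.335, 0], [0, 0, 0]],
  [[-1.29, 4.335, 0], [0, 0, 0]],
  [[-1.29, 4.335, 0], [0, 0, 0]],
  [[-1.29, 4.335, 0], [0, 0, 0]],
  [[-1.29, 4.335, 0], [0, 0, 0]],
  [[-1.29, 4.335, 0], [0, 0, 0]],
])

```text
clock: 2.6
position: [453.8, 243.6, 231.4]
ee_rot: [-0.122, 0.992, 0.0, 0.0]
contact_force: [0.1, -0.4, -0.3]
gripper_width: 0.1
grasp_force: 0.0
```

Call:
drive_tool([
  [[0, 0, 3], [0, 0, 0]],
  [[0, 0, 3], [0, 0, 0]],
  [[0, 0, 3], [0, 0, 0]],
  [[0, 0, 2], [0, 0, 0]],
  [[0, 0, 1], [0, 0, 0]],
  [[0, 0, 0], [0, 0, 0]],
  [[0, 0, 0], [0, 0, 0]],
])

```text
clock: 3.3
position: [454.8, 242.1, 112.2]
ee_rot: [-0.122, 0.993, 0.0, 0.001]
contact_force: [0.3, 0.5, 0.6]
gripper_width: 0.2
grasp_force: 0.0
```

Run:
```python
from h import *
from bench import arm,get_image
s=arm.read_state();d=get_image("wrist");print(s["position"],s["clock"])
cv2.imwrite("pics/w1.png",d["img"][:,:,::-1])
M=np.array(d["mount"]);p=np.linalg.inv(M)@[0,0,0,1];print(M.round(2),p)
T=np.eye(4);T[:3,:3]=R.from_quat(s["ee_rot"]).as_matrix();T[:3,3]=s["position"];C=T@M
def px(X):
    q=np.linalg.inv(C)@[*X,1];return (d["fx"]*q[0]/q[2]+d["cx"],d["fy"]*q[1]/q[2]+d["cy"])
print("cap expected at",px([455,243,64]))
```

```text
[454.81759183 242.14826893 112.15649004] 3.3
[[   0.     -0.95   -0.3    77.11]
 [   1.      0.     -0.      0.61]
 [   0.     -0.3     0.95 -143.03]
 [   0.      0.      0.      1.  ]] [ -0.41456402  30.12706143 159.67560396   1.        ]
cap expected at (np.float64(254.20630636635954), np.float64(209.62533258381924))
```

View pics/w1.png

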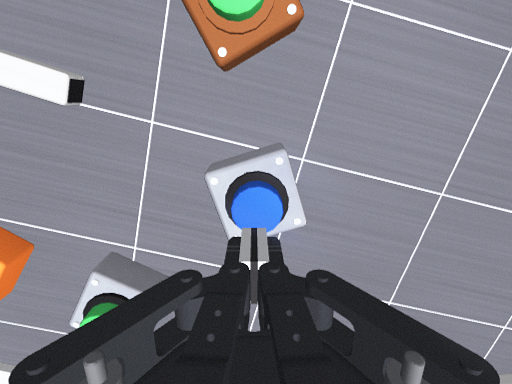

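The wrist view shows the blue cap's centre at about (257,208), against a predicted (254,210), so the aim is good. Now I'll lower gently onto it.

Call:
drive_tool([
  [[0, 0, 2], [0, 0, 0]],
  [[0, 0, 1.6], [0, 0, 0]],
  [[0, 0, 0.8], [0, 0, 0]],
  [[0, 0, 0.3], [0, 0, 0]],
  [[0, 0, 0.2], [0, 0, 0]],
  [[0, 0, 0.2], [0, 0, 0]],
  [[0, 0, 0.2], [0, 0, 0]],
  [[0, 0, 0.2], [0, 0, 0]],
  [[0, 0, 0], [0, 0, 0]],
  [[0, 0, 0], [0, 0, 0]],
])

```text
clock: 4.35
position: [454.7, 242.1, 56.7]
ee_rot: [-0.122, 0.993, 0.0, 0.001]
contact_force: [0.3, -0.0, 2.6]
gripper_width: -0.4
grasp_force: 1.1
```

Contact is about 3 N, with the cap sliding as described. I'll push on slowly to z ≈ 51.

Call:
drive_tool([
  [[0, 0, 0.15], [0, 0, 0]],
  [[0, 0, 0.15], [0, 0, 0]],
  [[0, 0, 0.1], [0, 0, 0]],
  [[0, 0, 0.1], [0, 0, 0]],
  [[0, 0, 0], [0, 0, 0]],
  [[0, 0, 0], [0, 0, 0]],
])

```text
clock: 4.95
position: [454.7, 242.1, 51.8]
ee_rot: [-0.122, 0.992, 0.0, 0.001]
contact_force: [0.8, -0.4, 6.1]
gripper_width: -0.0
grasp_force: 2.7
```

The force has risen to 6 N at 51.8 mm, which matches the end stop (54 − 0.4·6 = 51.6), so blue is fully down. I'll lift and go to green.

Call:
drive_tool([
  [[0, 0, -0.5], [0, 0, 0]],
  [[0, 0, -2], [0, 0, 0]],
  [[0, 0, -3.5], [0, 0, 0]],
  [[-1.92, -2.233, 0], [0, 0, 0]],
  [[-1.92, -2.233, 0], [0, 0, 0]],
  [[-1.92, -2.233, 0], [0, 0, 0]],
  [[-1.92, -2.233, 0], [0, 0, 0]],
  [[-1.92, -2.233, 0], [0, 0, 0]],
  [[-1.92, -2.233, 0], [0, 0, 0]],
  [[0, 0, 0], [0, 0, 0]],
  [[0, 0, 0], [0, 0, 0]],
])

```text
clock: 6.05
position: [597.3, 138.7, 110.0]
ee_rot: [-0.121, 0.993, -0.0, -0.002]
contact_force: [-0.5, -0.3, -0.2]
gripper_width: -0.2
grasp_force: 0.0
```

Run:
```python
from h import *
from bench import arm,get_image
s=arm.read_state();d=get_image("wrist");print(s["position"],s["clock"])
M=np.array(d["mount"])
T=np.eye(4);T[:3,:3]=R.from_quat(s["ee_rot"]).as_matrix();T[:3,3]=s["position"];C=T@M
def px(X):
    q=np.linalg.inv(C)@[*X,1];return (d["fx"]*q[0]/q[2]+d["cx"],d["fy"]*q[1]/q[2]+d["cy"])
print("cap expected at",px([599,140,64]))
t=get_image("top")["img"]
cv2.imwrite("pics/w2.png",np.hstack([d["img"][100:340,90:420],cv2.resize(t[210:260,140:190],(240,240))])[:,:,::-1])
```

```text
[597.31579976 138.70978707 110.04449527] 6.05
cap expected at (np.float64(254.3281512549931), np.float64(213.00346087490402))
```

View pics/w2.png

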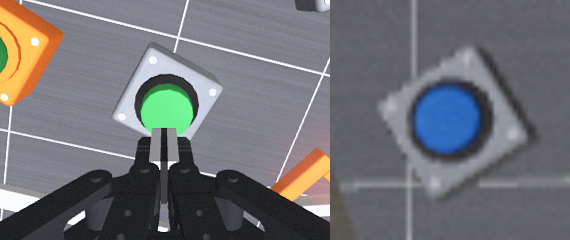

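Green on the grey box has its cap centre at about (257,210), against a predicted (254,213). The blue station stands unmoved with its cap lower. Pressing green.

Call:
drive_tool([
  [[0, 0, 2], [0, 0, 0]],
  [[0, 0, 1.5], [0, 0, 0]],
  [[0, 0, 0.7], [0, 0, 0]],
  [[0, 0, 0.3], [0, 0, 0]],
  [[0, 0, 0.2], [0, 0, 0]],
  [[0, 0, 0.2], [0, 0, 0]],
  [[0, 0, 0.2], [0, 0, 0]],
  [[0, 0, 0.2], [0, 0, 0]],
  [[0, 0, 0], [0, 0, 0]],
  [[0, 0, 0], [0, 0, 0]],
])

```text
clock: 7.15
position: [598.8, 139.9, 58.7]
ee_rot: [-0.122, 0.993, 0.0, 0.001]
contact_force: [-0.1, 1.6, 2.0]
gripper_width: 0.0
grasp_force: 1.1
```

Call:
drive_tool([
  [[0, 0, 0.15], [0, 0, 0]],
  [[0, 0, 0.15], [0, 0, 0]],
  [[0, 0, 0.1], [0, 0, 0]],
  [[0, 0, 0], [0, 0, 0]],
  [[0, 0, 0], [0, 0, 0]],
])

```text
clock: 7.65
position: [598.7, 139.7, 54.3]
ee_rot: [-0.122, 0.993, 0.0, 0.0]
contact_force: [-0.1, 1.6, 1.9]
gripper_width: -0.2
grasp_force: 1.0
```

Call:
drive_tool([
  [[0, 0, 0.1], [0, 0, 0]],
  [[0, 0, 0.1], [0, 0, 0]],
  [[0, 0, 0.1], [0, 0, 0]],
  [[0, 0, 0], [0, 0, 0]],
  [[0, 0, 0], [0, 0, 0]],
])

```text
clock: 8.15
position: [598.7, 139.7, 51.9]
ee_rot: [-0.122, 0.992, -0.0, 0.0]
contact_force: [-0.6, 1.7, 5.0]
gripper_width: -0.2
grasp_force: 2.6
```

Green is fully down by the same check: 5 N at 51.9 mm. On to yellow.

Call:
drive_tool([
  [[0, 0, -0.5], [0, 0, 0]],
  [[0, 0, -2], [0, 0, 0]],
  [[0, 0, -3.5], [0, 0, 0]],
  [[0.976, -3.205, 0], [0, 0, 0]],
  [[0.976, -3.205, 0], [0, 0, 0]],
  [[0.976, -3.205, 0], [0, 0, 0]],
  [[0.976, -3.205, 0], [0, 0, 0]],
  [[0.976, -3.205, 0], [0, 0, 0]],
  [[0.976, -3.205, 0], [0, 0, 0]],
  [[0.976, -3.205, 0], [0, 0, 0]],
  [[0.976, -3.205, 0], [0, 0, 0]],
  [[0, 0, 0], [0, 0, 0]],
])

```text
clock: 9.35
position: [582.8, -131.5, 110.3]
ee_rot: [-0.119, 0.993, 0.0, -0.002]
contact_force: [-0.5, 0.4, -1.0]
gripper_width: 0.2
grasp_force: 0.0
```

Run:
```python
from h import *
from bench import arm,get_image
s=arm.read_state();d=get_image("wrist");print(s["position"],s["clock"])
M=np.array(d["mount"])
T=np.eye(4);T[:3,:3]=R.from_quat(s["ee_rot"]).as_matrix();T[:3,3]=s["position"];C=T@M
q=np.linalg.inv(C)@[585,-128,64,1];print(d["fx"]*q[0]/q[2]+d["cx"],d["fy"]*q[1]/q[2]+d["cy"])
t=get_image("top")["img"]
cv2.imwrite("pics/w3.png",np.hstack([d["img"][100:340,90:420],cv2.resize(t[160:210,175:225],(240,240))])[:,:,::-1])
```

```text
[ 582.8101176  -131.54059444  110.27078882] 9.35
257.1001600226478 214.18335737151548
```

View pics/w3.png

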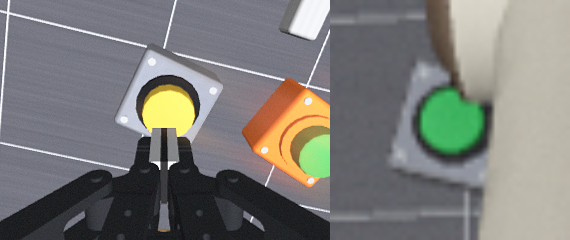

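The yellow cap's centre is at about (258,212), against a predicted (257,214). Pressing yellow.

Call:
drive_tool([
  [[0, 0, 2], [0, 0, 0]],
  [[0, 0, 1.5], [0, 0, 0]],
  [[0, 0, 0.7], [0, 0, 0]],
  [[0, 0, 0.3], [0, 0, 0]],
  [[0, 0, 0.2], [0, 0, 0]],
  [[0, 0, 0.2], [0, 0, 0]],
  [[0, 0, 0.2], [0, 0, 0]],
  [[0, 0, 0.2], [0, 0, 0]],
  [[0, 0, 0.2], [0, 0, 0]],
  [[0, 0, 0], [0, 0, 0]],
  [[0, 0, 0], [0, 0, 0]],
])

```text
clock: 10.55
position: [585.3, -128.0, 56.6]
ee_rot: [-0.122, 0.993, -0.0, 0.001]
contact_force: [1.1, 0.6, 1.7]
gripper_width: -0.2
grasp_force: 1.1
```

Call:
drive_tool([
  [[0, 0, 0.15], [0, 0, 0]],
  [[0, 0, 0.15], [0, 0, 0]],
  [[0, 0, 0.1], [0, 0, 0]],
  [[0, 0, 0.05], [0, 0, 0]],
  [[0, 0, 0], [0, 0, 0]],
  [[0, 0, 0], [0, 0, 0]],
])

```text
clock: 11.15
position: [585.2, -128.1, 52.2]
ee_rot: [-0.122, 0.993, -0.0, 0.0]
contact_force: [0.7, 1.2, 4.2]
gripper_width: 0.0
grasp_force: 2.3
```

Call:
drive_tool([
  [[0, 0, 0.05], [0, 0, 0]],
  [[0, 0, 0.02], [0, 0, 0]],
  [[0, 0, 0], [0, 0, 0]],
  [[0, 0, 0], [0, 0, 0]],
])

```text
clock: 11.55
position: [585.3, -128.0, 51.7]
ee_rot: [-0.122, 0.993, -0.0, 0.001]
contact_force: [0.7, 0.4, 6.2]
gripper_width: 0.1
grasp_force: 3.0
```

Call:
drive_tool([
  [[0, 0, -0.5], [0, 0, 0]],
  [[0, 0, -2], [0, 0, 0]],
  [[0, 0, -3.5], [0, 0, 0]],
  [[0, 0, -4], [0, 0, 0]],
  [[0, 0, -4], [0, 0, 0]],
  [[0, 0, -2], [0, 0, 0]],
  [[0, 0, 0], [0, 0, 0]],
  [[0, 0, 0], [0, 0, 0]],
  [[0, 0, 0], [0, 0, 0]],
])

```text
clock: 12.45
position: [583.3, -128.1, 208.9]
ee_rot: [-0.122, 0.993, 0.0, -0.002]
contact_force: [-0.0, 0.6, -0.3]
gripper_width: 0.1
grasp_force: 0.0
```

Run:
```python
from h import *
from bench import arm,get_image
print(arm.read_state()["clock"])
S=get_image("scene")
for c,s in(("blue",(257,143)),("green",(283,177)),("yellow",(240,241)),("red",(178,257))):
    try:print(c,blob(S["img"],c,*s))
    except Exception as e:print(c,e)
a=cv2.imread("pics/scene0.png")[100:300,140:330];b=S["img"][100:300,140:330,::-1]
cv2.imwrite("pics/f.png",cv2.resize(np.hstack([a,b]),None,fx=2,fy=2,interpolation=2))
```

```text
12.45
blue (array([256.3, 143. ]), array([256.4, 142. ]), np.int64(87), np.int64(61))
green (array([282.9, 177.4]), array([282.9, 176.5]), np.int64(104), np.int64(75))
yellow (array([240.1, 241.8]), array([240.3, 240.9]), np.int64(159), np.int64(120))
red (array([177.4, 255.9]), array([176.8, 254.5]), np.int64(185), np.int64(131))
```

View pics/f.png

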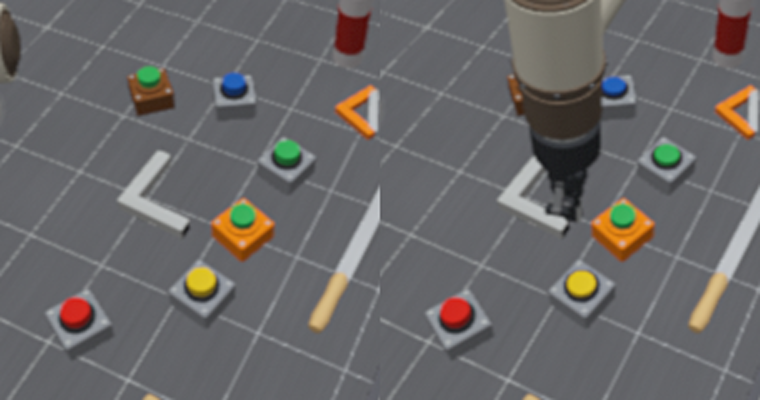

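The before/after view shows the blue, green and yellow caps down, while red and everything else visible are unchanged. Handing the job in.

```bash
python3 -c "
from bench import arm
print(arm.job_done())"
```

```text
the job is handed in; nothing more can be done
None
```

I pressed the blue, green and yellow caps fully down in that order with about 5–6 N each, left the red station untouched, and handed the job in at about 12.5 s; the verdict wasn't shown.

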